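# Set a swing fence with its handwheel and hold a try square home in the corner

## Task

First turn the handwheel of the squaring fixture, regrasping as needed, until the swing fence stands at a right angle to the fixed fence (the white line on the wheel meets the white mark on the gearbox). Then take the try square by its thick stock, lay it flat on the fixture's base plate and press it into the corner so that the back of the stock touches the fixed fence and the outer edge of the blade touches the swing fence. Finish holding: keep the square gripped and pressed against both fences, and leave the loupe, the V-block and the marker pen where they are.

Things in the scene. Friction and masses are not known exactly. Their poses are not given: they have to be found in the camera images.
- fixture: Squaring fixture, fixed: 10 mm steel base plate, two low fences, gearbox. Origin at bench height under the corner where the fences' inner faces meet when square; x away from the robot at yaw 0. Plate top z = 10 mm, x -160..30, y -135..55 mm; the square goes in the quadrant x < 0, y < 0. Gearbox (62 x 62 mm, top 36 mm above bench, handwheel on it) centred at x = -20, y = 100 mm.
- fixed_fence: Fixed fence, dark steel bar 14 mm thick on the base plate, top 22 mm above the bench. Its inner face is the plane x = 0 of the fixture, from y = -125 to -3 mm. Origin on the plate's top at the fixture's corner, axes those of the fixture.
- swing_fence: Swing fence, dark steel bar 14 mm thick, top 22 mm above bench; origin at its pivot (fixture x = y = 7 mm, on the plate); runs 137 mm along its own -x, inner face at its own y = -7 mm. Square: axes as the fixture's, inner face in the plane y = 0, x -130..-3 mm. Starts swung open 11 to 17 degrees, free end towards +y. The gearbox holds it firmly against pushes up to about 10 N.
- handwheel (a joint): Handwheel angle about its vertical axis, rad, positive counterclockwise seen from above; 0 = swing fence exactly square. Starts between -2.4 and -1.5; stops at -3.2 and 0.8. Eight times the fence's angle. Counterclockwise closes the fence. It stays where left and takes about 0.25 N m to turn.
- handwheel_grip (a point): Centre of the handwheel, a black knurled disc 56 mm in diameter, 24 mm thick, vertical axis; the point is on the axis at half thickness, 61 mm above the bench (disc from 49 to 73 mm, free all round). Grip across its diameter from above. Its white radial line points to fixture -x (robot's side) at angle 0, where the gearbox has a white mark on its edge.
- square: Try square, loose, flat, 0.3 kg: stock 22 (x) x 110 (y) x 34 mm high; blade 28 mm wide, 5 mm thick, flush with the underside, leaves the stock's +y end along -x to x = -139 mm, outer edge y = 55 mm. Origin: middle of the stock's underside; back of stock x = 11 mm. Grip across the 22 mm, high up, fingers clear above the 12 mm high fences. Home: axes as the fixture's, underside on its plate.
- square_corner (a point): Outer corner of the try square, at its underside, where the back of the stock meets the outer edge of the blade (x = 11 mm, y = 55 mm in the square's frame). It meets the fixture's corner when home.
- loupe_stand: Bystander: black loupe, 41 mm in diameter, 36 mm high; origin under its centre.
- v_block: Bystander: steel V-block 55 x 36 x 32 mm; origin under its centre.
- marker: Bystander: marker pen 135 mm long, 16 mm thick, lying along its y axis; origin under its centre.

How it is judged:
By the outcome, as a careful person would: the job done as asked, in the order asked, and still so for the second after the job is handed in, while the arm keeps its last pose, push and grip.
It also fails if it takes over 58 s, if anything falls off the work surface, if the arm or the gripper's body presses on something with over 40 N, if the wrist force passes 120 N, or if a joint passes its speed limit or range.

## Robot

A 7-joint arm with a two-finger parallel gripper is mounted at the origin on a cart in front of the work surface, level with it; the furniture and walls round the work are solid. World frame = base frame: x ahead of the robot, y to its left, z up, the work surface at z = 0. Lengths are in m, angles in rad, forces in N, time in s.
With the tool pointing down it reaches from about 0.35 to 0.9 m from the base axis. Payload 19.9 kg.
Tool frame: the origin (TCP) lies at the very end of the fingers, on their centre line; the grasp point (between the pads) lies 19 mm behind it; x points along the fingers, y is the direction in which the jaws open and shut, and the axes are right-handed (so a half turn about x gives the same grasp; the last joint's range is limited). The gripper opens to 94 mm and grips with 3 to 60 N. Pads are 16 mm wide; open, the fingers measure 119 mm over their backs; the gripper's body (75 mm by 177 mm) begins 78 mm behind the grasp point.
Start: joints at [-1.258, 0.417, -0.01, 1.614, 0.005, 1.111, -0.053], TCP at [0.217, 0.586, 0.176] pointing down, gripper open.
Joint ranges: [-2.81, 2.81], [-0.39, 2.02], [-1.27, 1.25], [0.06, 2.57], [-1.19, 4.33], [0.19, 2], [-2.82, 2.82]. Speed limits (rad/s): [1.89, 1.89, 2.39, 2.39, 3.01, 3.01, 3.01].

## Interface

Orientations are given as a unit quaternion [x, y, z, w].
In Python, from rig import ctrl, camera, camera_model gives the robot as it stands.
- The arm moves only by the shell command python3 -m pendant 'ROWS' [FORCE]. ROWS is JSON, a list of rows, each an object of numbers: "ax", "ay", "az": the turn, a rotation vector about the tool's x, y, z as a fraction of full scale; "x", "y", "z": the shift along the tool's x, y, z as a fraction of full scale; "hand": the gripper's target within -1 to 1 (fully open at 1, half-way at 0, shut at -1). A call has 1 to 12 rows; each row shifts and turns the commanded pose from where the row before left it, along the tool's axes as they then stand; what a row does not reach is not made up. Full scale, the value 1, is 5 cm for a shift and pi rad for a turn. A row lasts 1/8 s, in which the tool goes at most 62.5 mm and 10.7 degrees, less where a joint would pass 70% of its speed; a pose out of reach is approached as far as the arm can. A call with a number of a shift or a turn outside -1 to 1 is refused whole. A call with a gripper value outside its range is refused whole. The fingers move at their own pace and stop on an object; FORCE is the grip in N (left out, the last holds). Time passes only in rows, so rows that do not move let the fingers close. It gives the time, the measured TCP pose, the force and the opening at its end, in the units of the state.
- ctrl.sense(): the state, without advancing time (a new reading comes with each control period).
- camera(name): name is "scene" or "side" or "wrist"; returns the picture (400x640x3 uint8, blue, green, red); there is no depth.
- camera_model(name): a dict with "vfov" (degrees; the focal length in pixels is half the picture's height over the tangent of half this angle, whatever the lens; pixels are square), "cx", "cy" (the principal point, pixels), "R" (3x3) and "t" (3): a world point X has camera coordinates R X + t; the wrist camera has in their place "hand_eye" (4x4, takes a point from camera to tool coordinates, whose origin is the TCP and whose axes are the tool frame's). Camera axes: x right, y down, z forward; pixel columns grow to the right and rows downward; lengths in m; the calibration is good to about 2 mm. A picture is of the moment at which its call begins: read the wrist's pose just before it. camera_model takes no time and is no camera call.
- ctrl.sign_off(): hands the job in, once; it reports no verdict.
The state is a dict: "time_s": time; "joints": joint angles; "dq": joint speeds; "effort": joint torques, N m; "eef_pos": TCP position; "orientation": TCP orientation; "wrist_force": force on the tool from outside, world axes, zero at the start; "torque": the same for the moment, N m; "grip_width": finger opening in m.
Only numpy, scipy, OpenCV 4.12 (cv2) and the standard library are available. Lean on these libraries where they do the work, as an engineer would, in place of code of your own. Each camera call takes 0.05 s, during which the arm holds its last target. There are 200 camera calls.

## Working session

There is one attempt and no reset: what is moved stays moved. The work goes in short steps, Python scripts to look and compute and a shell command to move; the robot and the scene stay as the last step left them, time stands still between calls to the robot, and variables do not carry over. Pictures are saved under pics/ and viewed, about 8 in all and at most 12, crops included, and the job is handed in when it is done.

```bash
mkdir -p pics; ls; python3 - <<'E'
from rig import ctrl,camera,camera_model
import cv2,numpy as np
print(ctrl.sense())
for n in("scene","side","wrist"):
    print(n,camera_model(n)); cv2.imwrite(f"pics/{n}0.png",camera(n))
E
```

```text
pics
{'time_s': 0.0, 'joints': array([-1.25850538,  0.41798631, -0.0103143 ,  1.6141859 ,  0.00471279,
        1.110709  , -0.05301386]), 'dq': array([ 0.00114356, -0.00081287, -0.0003625 , -0.00101662,  0.00106208,
       -0.00093764,  0.00026639]), 'effort': array([-9.14472621e-04, -8.51251030e+01,  6.38323165e-01, -4.25994837e+01,
       -4.89343854e-02,  1.86523469e-02,  1.26334257e-04]), 'eef_pos': array([0.2163996 , 0.58588461, 0.17491264]), 'orientation': array([ 0.1239839 ,  0.69611625, -0.12487408,  0.69602918]), 'wrist_force': array([0.34781071, 0.58143273, 0.689717  ]), 'torque': array([-0.00800689, -0.01597026,  0.06927586]), 'grip_width': 0.09384929262691968}
scene {'vfov': 50.541458549618255, 'cx': 327.7354120922374, 'cy': 199.6662512458646, 'R': array([[-0.99990624,  0.00784997, -0.01122026],
       [ 0.01364564,  0.50263463, -0.86439124],
       [-0.00114576, -0.8644633 , -0.50269462]]), 't': array([0.52952038, 0.01209902, 1.40605299])}
side {'vfov': 46.26744573741516, 'cx': 315.5839472162383, 'cy': 194.9582824806888, 'R': array([[-0.95264943, -0.30298177, -0.02571209],
       [-0.11735908,  0.44437486, -0.88812039],
       [ 0.2805101 , -0.84304984, -0.45889112]]), 't': array([0.54656797, 0.08737781, 1.22042735])}
wrist {'vfov': 67.65633913904814, 'cx': 321.02882492886977, 'cy': 199.37890835967104, 'hand_eye': array([[-1.11166440e-03, -2.71856985e-01,  9.62337022e-01,
        -2.09186980e-01],
       [ 9.99998767e-01, -1.36915330e-03,  7.68388961e-04,
        -4.81407601e-04],
       [ 1.10869500e-03,  9.62336690e-01,  2.71858172e-01,
        -7.98695614e-02],
       [ 0.00000000e+00,  0.00000000e+00,  0.00000000e+00,
         1.00000000e+00]])}
```

View pics/scene0.png

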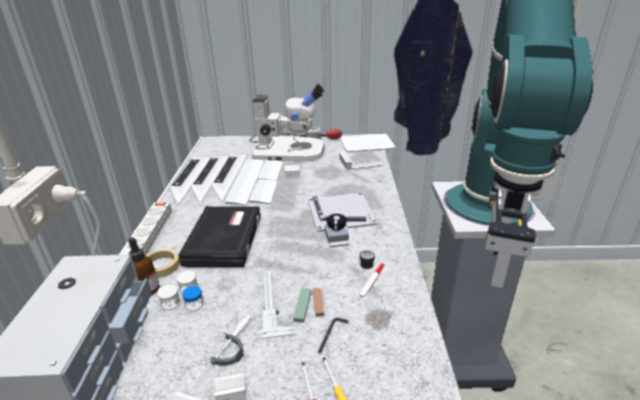

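View pics/side0.png

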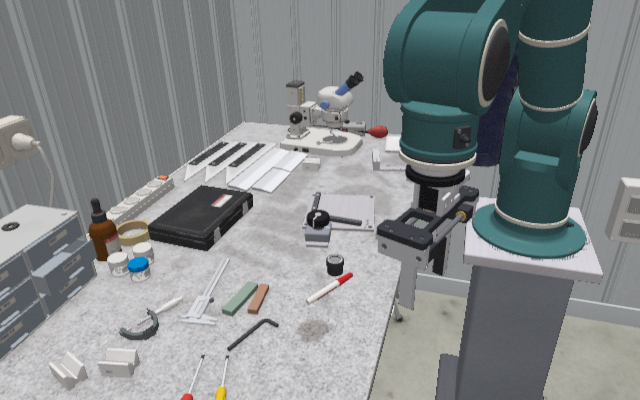

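```bash
cat > h.py <<'E'
import numpy as np,cv2
from scipy.spatial.transform import Rotation as Ro
from rig import ctrl,camera,camera_model
def ray(n,u,v,s=None):
    m=camera_model(n); f=200/np.tan(np.radians(m['vfov']/2))
    d=np.array([(u-m['cx'])/f,(v-m['cy'])/f,1.])
    if 'R' in m: R=np.array(m['R']); return -R.T@m['t'],R.T@d
    H=np.array(m['hand_eye']); s=s or ctrl.sense(); T=Ro.from_quat(s['orientation']).as_matrix()
    return T@H[:3,3]+s['eef_pos'],T@H[:3,:3]@d
def at(n,u,v,z=0,s=None):
    o,d=ray(n,u,v,s); return np.round(o+d*(z-o[2])/d[2],4)
def pix(n,X,s):
    m=camera_model(n); f=200/np.tan(np.radians(m['vfov']/2))
    if 'R' in m: c=np.array(m['R'])@X+m['t']
    else:
        H=np.array(m['hand_eye']); T=Ro.from_quat(s['orientation']).as_matrix()
        c=H[:3,:3].T@(T.T@(np.array(X)-s['eef_pos'])-H[:3,3])
    return np.round([f*c[0]/c[2]+m['cx'],f*c[1]/c[2]+m['cy']],1)
E
python3 - <<'E'
from h import *
a=cv2.imread("pics/scene0.png")[125:275,270:420];b=cv2.imread("pics/side0.png")[125:275,290:440]
cv2.imwrite("pics/c1.png",np.hstack([cv2.resize(i,(400,400),interpolation=cv2.INTER_CUBIC) for i in(a,b)]))
for p in[(336,235),(367,260),(292,170),(360,160),(340,212)]:print(p,at("scene",*p))
print(at("wrist",320,200), Ro.from_quat(ctrl.sense()['orientation']).as_matrix().round(3))
E
```

```text
(336, 235) [0.5064 0.1709 0.    ]
(367, 260) [0.4249 0.2913 0.    ]
(292, 170) [ 0.6657 -0.2705  0.    ]
(360, 160) [ 0.3965 -0.3536  0.    ]
(340, 212) [0.4903 0.0419 0.    ]
[0.2436 0.5741 0.    ] [[-0.     0.346  0.938]
 [-0.001  0.938 -0.346]
 [-1.    -0.001  0.   ]]
```

View pics/c1.png

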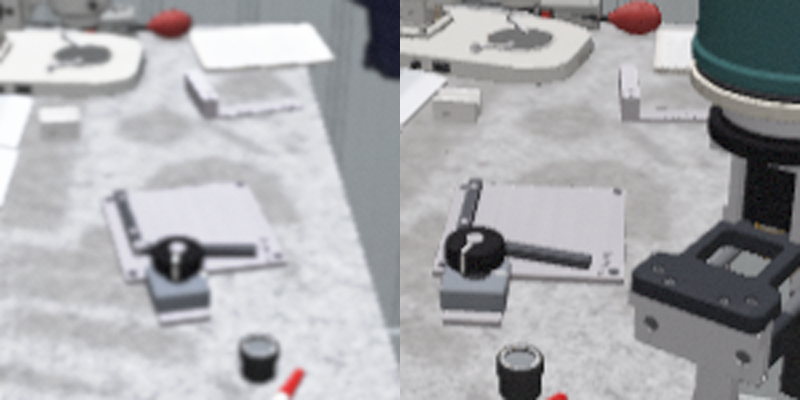

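```bash
python3 - <<'E'
from h import *
k=.375
for n,ox,pts in(("scene",270,dict(wheel=(177,253,.073),pA=(104,203,.01),pB=(245,182,.01),pC=(285,262,.01),pD=(128,280,.01),st1=(190,75,.034),st2=(208,108,.034),bl=(300,104,.005))),("side",290,dict(wheel=(75,248,.073),pB=(224,190,.01),pC=(226,280,.01),loupe=(120,360,.036)))):
  for q,(u,v,z) in pts.items(): print(n,q,at(n,ox+u*k,125+v*k,z))
E
```

```text
scene wheel [0.506  0.2011 0.073 ]
scene pA [ 0.5918 -0.0133  0.01  ]
scene pB [ 0.4118 -0.0619  0.01  ]
scene pC [0.3806 0.1259 0.01  ]
scene pD [0.5597 0.158  0.01  ]
scene st1 [ 0.4726 -0.3475  0.034 ]
scene st2 [ 0.4513 -0.2329  0.034 ]
scene bl [ 0.3119 -0.3028  0.005 ]
side wheel [0.4989 0.2085 0.073 ]
side pB [ 0.4114 -0.0594  0.01  ]
side pC [0.3723 0.1262 0.01  ]
side loupe [0.4258 0.3178 0.036 ]
```

```bash
R='{"y":-0.44,"z":0.67}'; python3 -m pendant '[{"y":-0.44,"z":0.67},{"y":-0.44,"z":0.67},{"y":-0.44,"z":0.67},{"y":-0.44,"z":0.67},{"y":-0.44,"z":0.67},{"y":-0.44,"z":0.67},{"y":-0.44,"z":0.67},{"y":-0.44,"z":0.67},{"y":-0.44,"z":0.67},{"y":-0.44,"z":0.67},{"y":-0.44,"z":0.67},{"y":-0.44,"z":0.67}]'; python3 -m pendant '[{"ax":0.055},{"ax":0.055},{"ax":0.055},{"ax":0.055},{"ax":0.055},{"ax":0.055},{}]'
python3 - <<'E'
from h import *
s=ctrl.sense();i=camera("wrist");cv2.imwrite("pics/w1.png",i);print(s['eef_pos'],s['joints'].round(2));print(Ro.from_quat(s['orientation']).as_matrix().round(3))
cv2.imwrite("pics/w1b.png",cv2.resize(i,(800,500),interpolation=cv2.INTER_CUBIC))
E
```

```text
[0.21642817 0.58598143 0.175073  ] [-1.26  0.42 -0.01  1.61  0.    1.11 -0.05]
[[-0.     0.346  0.938]
 [-0.001  0.938 -0.346]
 [-1.    -0.001  0.   ]]invalid input
invalid input
```

View pics/w1b.png

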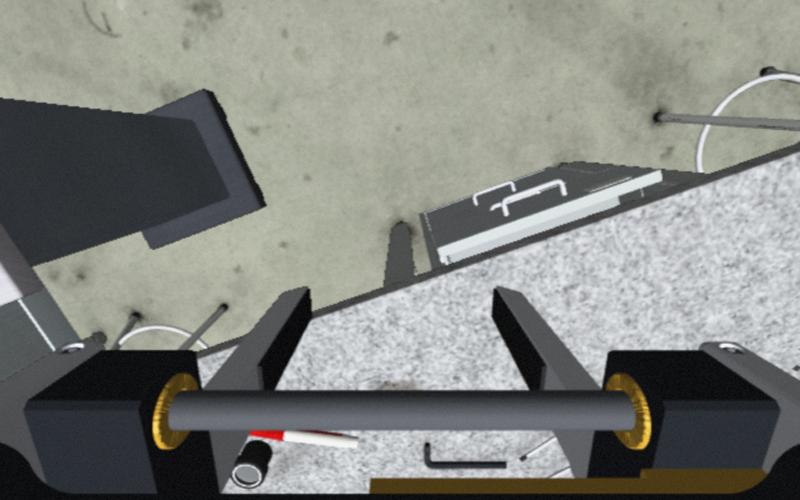

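```bash
python3 -m pendant '[{"x":0,"y":-0.44,"z":0.67,"ax":0,"ay":0,"az":0,"hand":1}]'
```

```text
time_s: 0.32
eef_pos: [0.2385, 0.555, 0.1749]
orientation: [0.123, 0.697, -0.123, 0.696]
wrist_force: [1.1, -0.2, -0.3]
grip_width: 0.0942
```

```bash
python3 -m pendant '[{"x":0,"y":-0.44,"z":0.67,"ax":0,"ay":0,"az":0,"hand":1},{"x":0,"y":-0.44,"z":0.67,"ax":0,"ay":0,"az":0,"hand":1},{"x":0,"y":-0.44,"z":0.67,"ax":0,"ay":0,"az":0,"hand":1},{"x":0,"y":-0.44,"z":0.67,"ax":0,"ay":0,"az":0,"hand":1},{"x":0,"y":-0.44,"z":0.67,"ax":0,"ay":0,"az":0,"hand":1},{"x":0,"y":-0.44,"z":0.67,"ax":0,"ay":0,"az":0,"hand":1},{"x":0,"y":-0.44,"z":0.67,"ax":0,"ay":0,"az":0,"hand":1},{"x":0,"y":-0.44,"z":0.67,"ax":0,"ay":0,"az":0,"hand":1},{"x":0,"y":-0.44,"z":0.67,"ax":0,"ay":0,"az":0,"hand":1},{"x":0,"y":-0.44,"z":0.67,"ax":0,"ay":0,"az":0,"hand":1},{"x":0,"y":-0.44,"z":0.67,"ax":0,"ay":0,"az":0,"hand":1}]'; python3 -m pendant '[{"x":0,"y":0,"z":0,"ax":0.055,"ay":0,"az":0,"hand":1},{"x":0,"y":0,"z":0,"ax":0.055,"ay":0,"az":0,"hand":1},{"x":0,"y":0,"z":0,"ax":0.055,"ay":0,"az":0,"hand":1},{"x":0,"y":0,"z":0,"ax":0.055,"ay":0,"az":0,"hand":1},{"x":0,"y":0,"z":0,"ax":0.055,"ay":0,"az":0,"hand":1},{"x":0,"y":0,"z":0,"ax":0.055,"ay":0,"az":0,"hand":1},{"x":0,"y":0,"z":0,"ax":0,"ay":0,"az":0,"hand":1}]'
python3 - <<'E'
from h import *
s=ctrl.sense();i=camera("wrist");cv2.imwrite("pics/w1.png",i);print(s['eef_pos'],s['joints'].round(2));print(Ro.from_quat(s['orientation']).as_matrix().round(3))
cv2.imwrite("pics/w1b.png",cv2.resize(i,(800,500),interpolation=cv2.INTER_CUBIC))
E
```

```text
time_s: 1.7
eef_pos: [0.5028, 0.1983, 0.1755]
orientation: [0.124, 0.696, -0.124, 0.696]
wrist_force: [-0.3, 0.1, 0.2]
grip_width: 0.0936
time_s: 2.58
eef_pos: [0.502, 0.1994, 0.1755]
orientation: [0.453, 0.543, -0.453, 0.543]
wrist_force: [0.4, -0.2, -0.4]
grip_width: 0.0938
[0.50204192 0.19942045 0.17546508] [-0.76  0.28  0.39  1.84 -0.12  1.05 -0.14]
[[-0.     0.984  0.18 ]
 [-0.     0.18  -0.984]
 [-1.    -0.     0.   ]]
```

View pics/w1b.png

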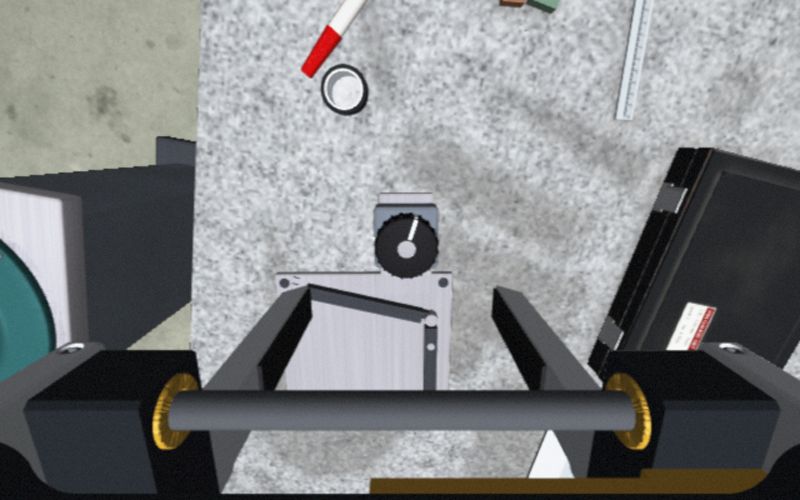

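```bash
python3 - <<'E'
from h import *
s=ctrl.sense()
P=lambda u,v,z:at("wrist",u/1.25,v/1.25,z,s)
w=P(406,248,.073);l=P(416,216,.073);a=P(277,273,.01);b=P(451,272,.01);p=P(431,319,.022);e=P(311,288,.022);ep=P(424,314,.022)
print(w,l,a,b,p)
ang=lambda d:np.degrees(np.arctan2(d[1],d[0]))
print("line",ang(l-w),"platex",ang(b-a),"fence -x",ang(ep-e),"len",np.linalg.norm(b-a))
y=np.radians(ang(b-a)); R=lambda y,x,z:np.array([np.cos(y)*x-np.sin(y)*z,np.sin(y)*x+np.cos(y)*z])
print("origin",b[:2]-R(y,.03,.055),a[:2]-R(y,-.16,.055),p[:2]-R(y,.007,.007),w[:2]-R(y,-.02,.1))
T=Ro.from_quat(s['orientation']).as_matrix(); print("move tool",T.T@(w-s['eef_pos']))
print(s['orientation'])
E
```

```text
[0.5067 0.1926 0.073 ] [0.5098 0.2218 0.073 ] [0.3811 0.1235 0.01  ] [0.5626 0.1583 0.01  ] [0.5508 0.1064 0.022 ]
line 83.93992829888514 platex 10.853910747897286 fence -x -3.5322945838908906 len 0.1848060875620714
origin [0.54349349 0.09863476] [0.54859448 0.0996128 ] [0.54524336 0.09820709] [0.54517276 0.09815506]
move tool [0.10249293 0.00332285 0.00752462]
[ 0.45174538  0.54387852 -0.45193138  0.54394879]
```

```bash
python3 -m pendant '[{"x":0,"y":0.066,"z":0.15,"ax":0,"ay":0,"az":0,"hand":1},{"x":0.66,"y":0,"z":0,"ax":0,"ay":0,"az":0,"hand":1},{"x":0.66,"y":0,"z":0,"ax":0,"ay":0,"az":0,"hand":1},{"x":0.66,"y":0,"z":0,"ax":0,"ay":0,"az":0,"hand":1},{"x":0.4,"y":0,"z":0,"ax":0,"ay":0,"az":0,"hand":1},{"x":0.26,"y":0,"z":0,"ax":0,"ay":0,"az":0,"hand":1},{"x":0,"y":0,"z":0,"ax":0,"ay":0,"az":0,"hand":1},{"x":0,"y":0,"z":0,"ax":0,"ay":0,"az":0,"hand":-1},{"x":0,"y":0,"z":0,"ax":0,"ay":0,"az":0,"hand":-1},{"x":0,"y":0,"z":0,"ax":0,"ay":0,"az":0,"hand":-1},{"x":0,"y":0,"z":0,"ax":0,"ay":0,"az":0,"hand":-1}]' 50
```

```text
time_s: 4.0
eef_pos: [0.5068, 0.1926, 0.0438]
orientation: [0.453, 0.543, -0.453, 0.543]
wrist_force: [0.3, 0.4, -0.2]
grip_width: 0.0573
```

```bash
python3 -m pendant '[{"x":0,"y":0,"z":0,"ax":0,"ay":0,"az":0,"hand":-1},{"x":0,"y":0,"z":0,"ax":-0.04,"ay":0,"az":0,"hand":-1},{"x":0,"y":0,"z":0,"ax":-0.05,"ay":0,"az":0,"hand":-1},{"x":0,"y":0,"z":0,"ax":-0.05,"ay":0,"az":0,"hand":-1},{"x":0,"y":0,"z":0,"ax":-0.05,"ay":0,"az":0,"hand":-1},{"x":0,"y":0,"z":0,"ax":-0.05,"ay":0,"az":0,"hand":-1},{"x":0,"y":0,"z":0,"ax":-0.05,"ay":0,"az":0,"hand":-1},{"x":0,"y":0,"z":0,"ax":-0.05,"ay":0,"az":0,"hand":-1}]' ; python3 -c "
from rig import ctrl;s=ctrl.sense();print(s['joints'].round(2),s['torque'].round(2))"
```

```text
time_s: 5.0
eef_pos: [0.5068, 0.1925, 0.0436]
orientation: [0.112, 0.698, -0.112, 0.698]
wrist_force: [0.4, 1.1, -0.1]
grip_width: 0.0004
[-0.5   0.44  0.09  1.93 -0.06  0.77  0.88] [-0.03  0.01 -0.02]
```

```bash
python3 - <<'E'
from h import *
i=camera("wrist");j=camera("side")
cv2.imwrite("pics/w2b.png",np.hstack([cv2.resize(i[150:350,200:440],(480,400)),cv2.resize(j[170:270,270:350],(320,400),interpolation=cv2.INTER_CUBIC)]))
E
```

```text
(no output)
```

View pics/w2b.png

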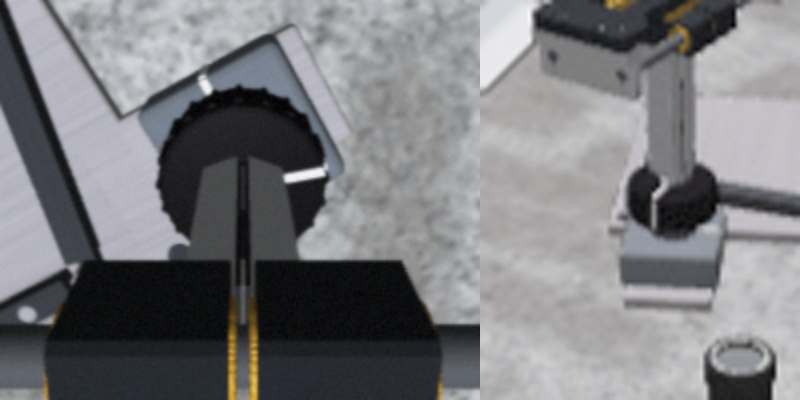

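```bash
python3 - <<'E'
from h import *
s=ctrl.sense();f=lambda p:((p-[200,150])*2).round()
print(s['eef_pos'],s['wrist_force'],s['grip_width'])
print("tcp",f(pix("wrist",s['eef_pos'],s)))
for z in(.049,.073):
  for c in([.5067,.1926],):
    print(z,f(pix("wrist",[*c,z],s)))
# circle size vs height of the wheel's top
T=Ro.from_quat(s['orientation']).as_matrix()
for z in(.03,.05,.073,.09):
  c=np.array([.5067,.1926,z]);print(z,f(pix("wrist",c+.028*T[:,1],s))-f(pix("wrist",c-.028*T[:,1],s)))
g=lambda p:((p-[270,170])*4).round()
print("side tcp",g(pix("side",s['eef_pos'],s)),"wheel top",g(pix("side",np.array([.5067,.1926,.073]),s)))
E
```

```text
[0.50680232 0.19239058 0.04357717] [-0.19789135  0.05836471 -1.12983132] 0.00020343083847425497
tcp [243. 152.]
0.049 [243. 157.]
0.073 [244. 184.]
0.03 [142.  -1.]
0.05 [154.   0.]
0.073 [171.   0.]
0.09 [188.  -1.]
side tcp [189. 218.] wheel top [188. 178.]
```

```bash
python3 -m pendant '[{"x":0,"y":0,"z":0,"ax":0,"ay":0,"az":0,"hand":0.5},{"x":0,"y":0,"z":0,"ax":0,"ay":0,"az":0,"hand":0.5},{"x":0,"y":0,"z":0,"ax":0,"ay":0,"az":0,"hand":0.5},{"x":0,"y":0,"z":0,"ax":0,"ay":0,"az":0,"hand":0.5}]' 40;  python3 -m pendant '[{"x":0,"y":0,"z":0,"ax":0,"ay":0,"az":0,"hand":0.5},{"x":0,"y":0,"z":0,"ax":0,"ay":0,"az":0,"hand":0.5}]'; python3 -m pendant '[{"x":0,"y":0,"z":0,"ax":0,"ay":0,"az":0,"hand":0.5},{"x":0,"y":0,"z":0,"ax":0,"ay":0,"az":0,"hand":0.5}]'; python3 -m pendant '[{"x":0,"y":0,"z":0,"ax":0,"ay":0,"az":0,"hand":0.5},{"x":0,"y":0,"z":0,"ax":0,"ay":0,"az":0,"hand":0.5}]'
python3 - <<'E'
from h import *
i=camera("wrist");j=camera("side")
cv2.imwrite("pics/w3b.png",np.hstack([cv2.resize(i[150:350,200:440],(480,400)),cv2.resize(j[170:270,270:350],(320,400),interpolation=cv2.INTER_CUBIC)]))
E
```

```text
time_s: 5.6
eef_pos: [0.5068, 0.1926, 0.0436]
orientation: [0.114, 0.698, -0.114, 0.698]
wrist_force: [-0.9, 0.2, -0.3]
grip_width: 0.037
time_s: 5.85
eef_pos: [0.5068, 0.1925, 0.0436]
orientation: [0.114, 0.698, -0.114, 0.698]
wrist_force: [-0.8, -0.1, 0.5]
grip_width: 0.0572
time_s: 6.1
eef_pos: [0.5067, 0.1925, 0.0436]
orientation: [0.113, 0.698, -0.114, 0.698]
wrist_force: [0.0, 0.2, -0.2]
grip_width: 0.0704
time_s: 6.35
eef_pos: [0.5068, 0.1926, 0.0436]
orientation: [0.113, 0.698, -0.114, 0.698]
wrist_force: [-0.3, 0.8, -0.7]
grip_width: 0.0705
```

View pics/w3b.png

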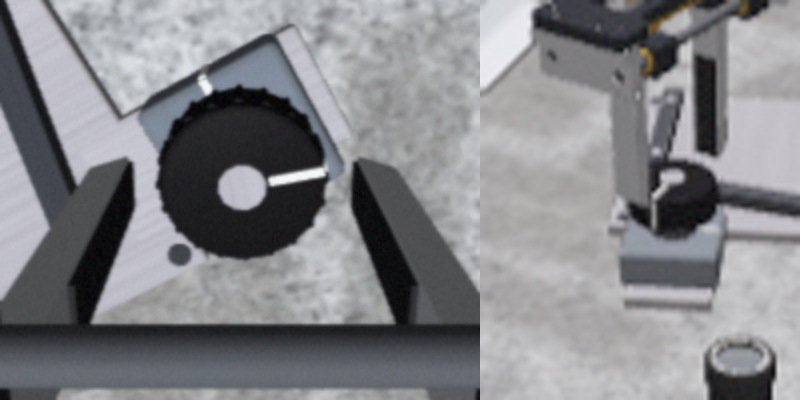

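```bash
python3 -m pendant '[{"x":0,"y":0,"z":0,"ax":0.055,"ay":0,"az":0,"hand":1},{"x":0,"y":0,"z":0,"ax":0.055,"ay":0,"az":0,"hand":1},{"x":0,"y":0,"z":0,"ax":0.055,"ay":0,"az":0,"hand":1},{"x":0,"y":0,"z":0,"ax":0.055,"ay":0,"az":0,"hand":1},{"x":0.15,"y":0,"z":0,"ax":0,"ay":0,"az":0,"hand":1},{"x":0.15,"y":0,"z":0,"ax":0,"ay":0,"az":0,"hand":1},{"x":0,"y":0,"z":0,"ax":0,"ay":0,"az":0,"hand":1}]';python3 -m pendant '[{"x":0.1,"y":0,"z":0,"ax":0,"ay":0,"az":0,"hand":1},{"x":0.1,"y":0,"z":0,"ax":0,"ay":0,"az":0,"hand":1},{"x":0.06,"y":0,"z":0,"ax":0,"ay":0,"az":0,"hand":1},{"x":0,"y":0,"z":0,"ax":0,"ay":0,"az":0,"hand":-1},{"x":0,"y":0,"z":0,"ax":0,"ay":0,"az":0,"hand":-1},{"x":0,"y":0,"z":0,"ax":0,"ay":0,"az":0,"hand":-1},{"x":0,"y":0,"z":0,"ax":0,"ay":0,"az":0,"hand":-1},{"x":0,"y":0,"z":0,"ax":0,"ay":0,"az":0,"hand":-1}]' 50; python3 -m pendant '[{"x":0,"y":0,"z":0,"ax":0,"ay":0,"az":0,"hand":-1},{"x":0,"y":0,"z":0,"ax":0,"ay":0,"az":0,"hand":-1}]'
python3 - <<'E'
from h import *
s=ctrl.sense();print(s['joints'].round(2),s['torque'].round(2));cv2.imwrite("pics/t.png",camera("wrist"))
E
```

```text
time_s: 7.32
eef_pos: [0.5063, 0.1923, 0.0277]
orientation: [0.342, 0.619, -0.343, 0.618]
wrist_force: [-0.2, 1.0, 0.6]
grip_width: 0.0938
time_s: 8.32
eef_pos: [0.5072, 0.1928, 0.0157]
orientation: [0.343, 0.618, -0.343, 0.618]
wrist_force: [3.4, 2.5, -1.7]
grip_width: 0.0552
time_s: 8.57
eef_pos: [0.5072, 0.1928, 0.0157]
orientation: [0.343, 0.618, -0.343, 0.618]
wrist_force: [4.7, 3.3, -2.3]
grip_width: 0.0552
[-0.62  0.49  0.24  1.95 -0.17  0.72  0.29] [ 0.42 -0.83  0.02]
```

```bash
python3 -m pendant '[{"x":0,"y":0,"z":0,"ax":-0.04,"ay":0,"az":0,"hand":-1},{"x":0,"y":0,"z":0,"ax":-0.05,"ay":0,"az":0,"hand":-1},{"x":0,"y":0,"z":0,"ax":-0.05,"ay":0,"az":0,"hand":-1},{"x":0,"y":0,"z":0,"ax":-0.05,"ay":0,"az":0,"hand":-1},{"x":0,"y":0,"z":0,"ax":-0.05,"ay":0,"az":0,"hand":-1}]';  python3 -m pendant '[{"x":0,"y":0,"z":0,"ax":-0.05,"ay":0,"az":0,"hand":-1},{"x":0,"y":0,"z":0,"ax":-0.05,"ay":0,"az":0,"hand":-1},{"x":0,"y":0,"z":0,"ax":-0.05,"ay":0,"az":0,"hand":-1},{"x":0,"y":0,"z":0,"ax":-0.05,"ay":0,"az":0,"hand":-1},{"x":0,"y":0,"z":0,"ax":-0.05,"ay":0,"az":0,"hand":-1},{"x":0,"y":0,"z":0,"ax":-0.05,"ay":0,"az":0,"hand":-1},{"x":0,"y":0,"z":0,"ax":-0.054,"ay":0,"az":0,"hand":-1},{"x":0,"y":0,"z":0,"ax":0,"ay":0,"az":0,"hand":-1}]'
python3 - <<'E'
from h import *
s=ctrl.sense();print(s['joints'].round(2),s['torque'].round(2));i=camera("wrist");cv2.imwrite("pics/w4.png",i)
cv2.imwrite("pics/w4b.png",np.hstack([cv2.resize(i[80:280,200:440],(480,400)),cv2.resize(camera("side")[170:270,270:350],(320,400),interpolation=cv2.INTER_CUBIC)]))
E
```

```text
time_s: 9.25
eef_pos: [0.5068, 0.1923, 0.0157]
orientation: [0.09, 0.701, -0.09, 0.701]
wrist_force: [0.7, -0.9, 0.5]
grip_width: 0.0552
time_s: 10.25
eef_pos: [0.507, 0.1915, 0.0157]
orientation: [-0.292, 0.644, 0.292, 0.644]
wrist_force: [0.9, -6.0, 4.6]
grip_width: 0.0551
[-0.25  0.49 -0.21  1.94  0.15  0.73  1.88] [-1.36 -0.36  0.21]
```

View pics/w4b.png

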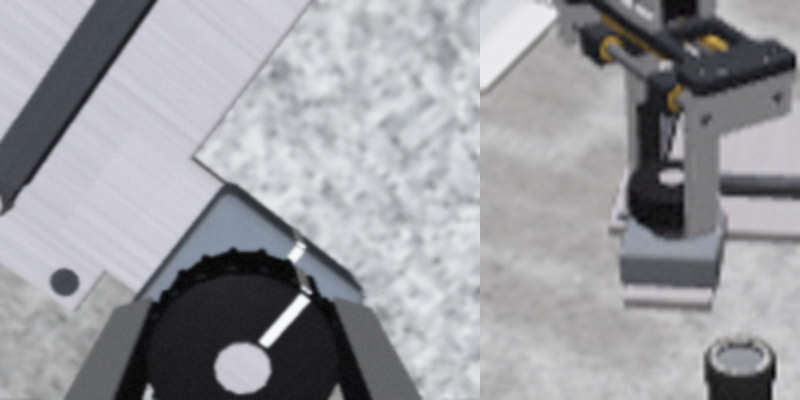

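```bash
python3 - <<'E'
from h import *
s=ctrl.sense();P=lambda u,v,z:at("wrist",200+u/2,80+v/2,z,s)
ang=lambda d:np.degrees(np.arctan2(d[1],d[0]))
h=P(243,368,.073);l0=P(265,344,.073);l=P(307,296,.073);m=P(299,245,.036)
e1=P(193,158,.01);e2=P(315,0,.01)
f1=P(0,212,.022);f2=P(30,188,.022);f3=P(155,0,.022); f4=P(95,0,.022); 
print("hub",h,"line",ang(l-h),ang(l-l0),"mark",m,ang(m-h),"edge -x",ang(e2-e1),"fence right edge",ang(f3-f2))
E
```

```text
hub [0.5072 0.1927 0.073 ] line -170.2666175811635 -169.86425027445537 mark [0.4766 0.1861 0.036 ] -167.82854179141248 edge -x -169.89907911976414 fence right edge -168.42302543289227
```

```bash
python3 -m pendant '[{"x":0,"y":0,"z":0,"ax":0,"ay":0,"az":0,"hand":1},{"x":0,"y":0,"z":0,"ax":0,"ay":0,"az":0,"hand":1},{"x":0,"y":0,"z":0,"ax":0,"ay":0,"az":0,"hand":1},{"x":-0.3,"y":0,"z":0,"ax":0,"ay":0,"az":0,"hand":1},{"x":-0.8,"y":0,"z":0,"ax":0,"ay":0,"az":0,"hand":1},{"x":-0.8,"y":0,"z":0,"ax":0.04,"ay":0,"az":0,"hand":1},{"x":-0.8,"y":0,"z":0,"ax":0.055,"ay":0,"az":0,"hand":1},{"x":-0.8,"y":0,"z":0,"ax":0.055,"ay":0,"az":0,"hand":1},{"x":0,"y":0,"z":0,"ax":0.055,"ay":0,"az":0,"hand":1},{"x":0,"y":0,"z":0,"ax":0.055,"ay":0,"az":0,"hand":1}]';  python3 -m pendant '[{"x":0,"y":0,"z":0,"ax":0.055,"ay":0,"az":0,"hand":1},{"x":0,"y":0,"z":0,"ax":0.055,"ay":0,"az":0,"hand":1},{"x":0,"y":0,"z":0,"ax":0.055,"ay":0,"az":0,"hand":1},{"x":0,"y":0,"z":0,"ax":0.055,"ay":0,"az":0,"hand":1},{"x":0,"y":0,"z":0,"ax":0.055,"ay":0,"az":0,"hand":1},{"x":0,"y":0,"z":0,"ax":0.055,"ay":0,"az":0,"hand":1},{"x":0,"y":0,"z":0,"ax":0.055,"ay":0,"az":0,"hand":1},{"x":0,"y":0,"z":0,"ax":0.055,"ay":0,"az":0,"hand":1},{"x":0,"y":-0.2,"z":0.6,"ax":0,"ay":0,"az":0,"hand":1},{"x":0,"y":-0.2,"z":0.6,"ax":0,"ay":0,"az":0,"hand":1},{"x":0,"y":-0.2,"z":0.6,"ax":0,"ay":0,"az":0,"hand":1},{"x":0,"y":0,"z":0,"ax":0,"ay":0,"az":0,"hand":1}]'
python3 - <<'E'
from h import *
s=ctrl.sense();print(s['eef_pos'],s['joints'].round(2));print(Ro.from_quat(s['orientation']).as_matrix().round(3)[:2,1]);i=camera("wrist");cv2.imwrite("pics/w5.png",i)
cv2.imwrite("pics/w5b.png",cv2.resize(i[60:320,120:440],(800,600)[:2] if 0 else (738,600),interpolation=cv2.INTER_CUBIC))
E
```

```text
time_s: 11.6
eef_pos: [0.5068, 0.1928, 0.1922]
orientation: [-0.01, 0.706, 0.011, 0.708]
wrist_force: [0.6, 0.6, 0.4]
grip_width: 0.0939
time_s: 13.1
eef_pos: [0.4975, 0.0963, 0.1917]
orientation: [0.442, 0.552, -0.441, 0.552]
wrist_force: [1.1, -0.0, 0.2]
grip_width: 0.0942
[0.4974938  0.09629321 0.19171408] [-0.38  0.19  0.14  1.89 -0.03  1.06 -0.  ]
[0.976 0.219]
```

View pics/w5b.png

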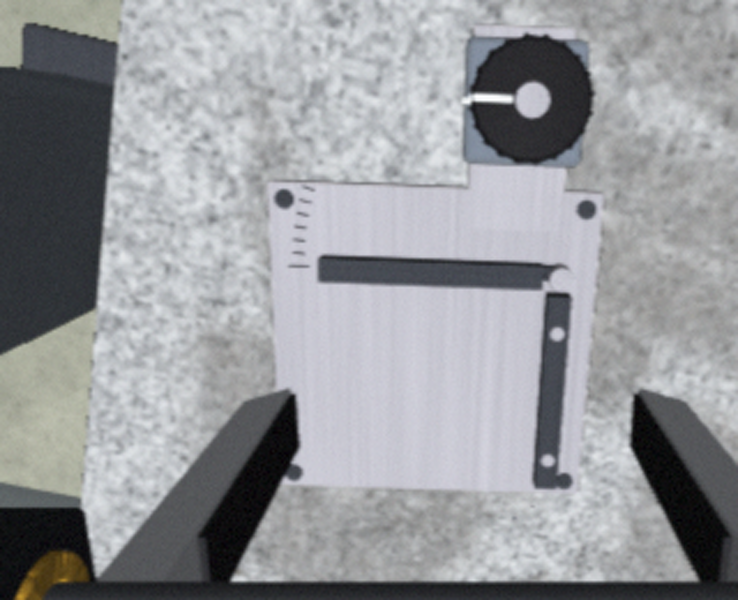

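```bash
cat > m.py <<'E'
from h import *
import pickle
def edge(g,n,lo,hi,along,pol):  # sub-pixel gradient line fit -> list of px
    pts=[]
    for t in along:
        a,b=lo(t),hi(t); k=np.arange(int(a),int(b)+1)
        p=g[k,int(t)] if n=='row' else g[int(t),k]
        d=np.diff(p.astype(float))*pol; i=int(np.argmax(d))
        if 0<i<len(d)-1:
            den=d[i-1]-2*d[i]+d[i+1]; i=i+.5*(d[i-1]-d[i+1])/den if den else i
        v=k[0]+i+.5
        pts.append((t,v) if n=='row' else (v,t))
    return np.array(pts)
def wang(pts,z,s):
    W=np.array([at("wrist",u,v,z,s)[:2] for u,v in pts]); 
    for _ in range(2):
        c=W.mean(0);d=np.linalg.svd(W-c)[2][0]; r=(W-c)@[-d[1],d[0]]; W=W[abs(r)<2.0*r.std()+1e-4]
    return np.degrees(np.arctan(d[1]/d[0])),c,r.std()
E
python3 - <<'E'
from m import *
s=ctrl.sense();g=cv2.GaussianBlur(cv2.cvtColor(cv2.imread("pics/w5.png"),6),(3,3),0)
k=2.307; X=lambda x:120+x/k; Y=lambda y:60+y/k
def L(x1,y1,x2,y2): return lambda t:Y(y1)+(t-X(x1))*(y2-y1)/(x2-x1)
def V(x1,y1,x2,y2): return lambda t:X(x1)+(t-Y(y1))*(x2-x1)/(y2-y1)
def row(a,z,pol,al,w=4): f=L(*a);return wang(edge(g,'row',lambda t:f(t)-w,lambda t:f(t)+w,np.arange(X(al[0]),X(al[1])),pol),z,s)
def col(a,z,pol,al,w=4): f=V(*a);return wang(edge(g,'col',lambda t:f(t)-w,lambda t:f(t)+w,np.arange(Y(al[0]),Y(al[1])),pol),z,s)
print("swing outer",row((320,257,545,264),.022,-1,(330,535)))
print("swing inner",row((320,283,540,289),.01,1,(330,535)))
print("fixed inner",col((545,293,534,487),.01,-1,(305,475)))
print("fixed outer",col((571,294,557,487),.022,1,(305,475)))
print("plate y=55 ",row((270,182,467,188),.01,1,(280,455)))
print("plate y=-135",row((310,486,530,490),.01,-1,(310,525)))
print("plate -x ",col((270,200,274,380),.01,1,(200,350)))
print("plate +x ",col((601,200,575,470),.01,-1,(205,470)))
for n,u,v,z in(("hub",532,100,.073),("tip",475,99,.073),("mark",467,101,.036),("pivot",560,278,.022)):print(n,at("wrist",X(u),Y(v),z,s))
E
```

```text
swing outer (np.float64(10.595856671381343), array([0.47741011, 0.10325281]), np.float64(0.00011190288587184203))
swing inner (np.float64(10.568673657305643), array([0.48072809, 0.08507416]), np.float64(6.446698804165785e-05))
fixed inner (np.float64(-79.3273965109698), array([0.5570527 , 0.03535541]), np.float64(0.0001116616964468652))
fixed outer (np.float64(-79.31623619515403), array([0.56929429, 0.04339286]), np.float64(0.00016356323323465807))
plate y=55  (np.float64(10.52678224871334), array([0.4352625 , 0.13346111]), np.float64(0.00021741427536286568))
plate y=-135 (np.float64(10.778126466593767), array([ 0.4997    , -0.04497312]), np.float64(0.00031278820109138035))
plate -x  (np.float64(-79.25951488508898), array([0.38844127, 0.07163016]), np.float64(0.000596744792811484))
plate +x  (np.float64(-79.67012873124077), array([0.57878491, 0.07537642]), np.float64(0.0006038289250735848))
hub [0.5071 0.1936 0.073 ]
tip [0.4818 0.1884 0.073 ]
mark [0.4783 0.1881 0.036 ]
pivot [0.5502 0.1077 0.022 ]
```

```bash
python3 -m pendant '[{"x":0,"y":-0.28,"z":0.69,"ax":0,"ay":0,"az":0,"hand":1},{"x":0,"y":-0.28,"z":0.69,"ax":0,"ay":0,"az":0,"hand":1},{"x":0,"y":-0.28,"z":0.69,"ax":0,"ay":0,"az":0,"hand":1},{"x":0,"y":-0.28,"z":0.69,"ax":0,"ay":0,"az":0,"hand":1},{"x":0,"y":-0.28,"z":0.69,"ax":0,"ay":0,"az":0,"hand":1},{"x":0,"y":-0.28,"z":0.69,"ax":0,"ay":0,"az":0,"hand":1},{"x":0,"y":-0.28,"z":0.69,"ax":0,"ay":0,"az":0,"hand":1},{"x":0,"y":-0.28,"z":0.69,"ax":0,"ay":0,"az":0,"hand":1},{"x":0,"y":0,"z":0,"ax":0,"ay":0,"az":0,"hand":1}]'
python3 - <<'E'
from h import *
s=ctrl.sense();print(s['eef_pos'],s['joints'].round(2));print(Ro.from_quat(s['orientation']).as_matrix().round(3)[:2,1]);i=camera("wrist");cv2.imwrite("pics/w6.png",i)
cv2.imwrite("pics/w6b.png",cv2.resize(i[60:320,120:440],(738,600),interpolation=cv2.INTER_CUBIC))
E
```

```text
time_s: 14.28
eef_pos: [0.4497, -0.1972, 0.1911]
orientation: [0.442, 0.552, -0.442, 0.552]
wrist_force: [-0.0, 1.2, 0.4]
grip_width: 0.0939
[ 0.44967851 -0.19722795  0.19106478] [ 0.01  0.16  0.38  1.93 -0.07  1.06  0.64]
[0.976 0.22 ]
```

View pics/w6b.png

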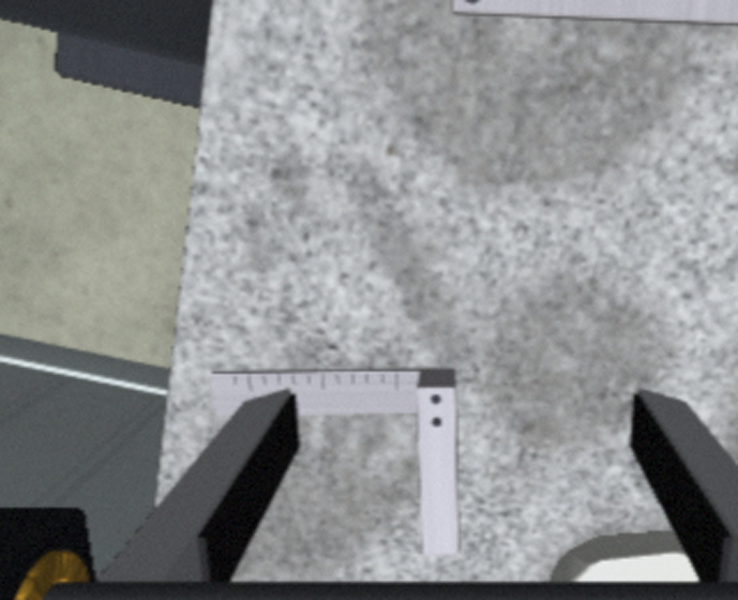

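```bash
python3 - <<'E'
from m import *
s=ctrl.sense()
P=lambda u,v,z:at("wrist",120+u/2.307,60+v/2.307,z,s)
a,b,c,d=P(418,388,.034),P(455,388,.034),P(424,554,.034),P(459,552,.034)
print(a,b,c,d); ce=(a+b+c+d)/4;dy=(a+b-c-d)[:2]; print("centre",ce,"yaw",np.degrees(np.arctan2(-dy[0],dy[1])),"len",np.linalg.norm(dy)/2,"wid",np.linalg.norm(b-a))
e=[P(213,372,0),P(418,370,0)];q=(e[1]-e[0]);print("blade yaw",np.degrees(np.arctan2(q[1],q[0])),e)
print("microscope base",P(560,580,.03),P(640,535,.03)); print("scene",at("scene",323,150,.02),at("scene",290,158,.02),at("scene",340,134,.05))
for z in(.15,.2,.25,.3): print("eyepiece",z,at("scene",322,90,z))
print(np.degrees(np.arctan2(*Ro.from_quat(s['orientation']).as_matrix()[[1,0],1])))
T=Ro.from_quat(s['orientation']).as_matrix(); print("to centre, tool:",T.T@(ce-s['eef_pos']))
E
```

```text
[ 0.438  -0.2631  0.034 ] [ 0.4585 -0.2584  0.034 ] [ 0.4635 -0.3682  0.034 ] [ 0.4841 -0.3622  0.034 ]
centre [ 0.461025 -0.312975  0.034   ] yaw 13.745470044770244 len 0.10752955407700711 wid 0.021031880562612574
blade yaw 13.310601698070371 [array([ 0.3132, -0.294 ,  0.    ]), array([ 0.4362, -0.2649,  0.    ])]
microscope base [ 0.5506 -0.3705  0.03  ] [ 0.5901 -0.3288  0.03  ]
scene [ 0.5457 -0.4133  0.02  ] [ 0.677  -0.3383  0.02  ] [ 0.4722 -0.5134  0.05  ]
eyepiece 0.15 [ 0.5491 -0.8399  0.15  ]
eyepiece 0.2 [ 0.5475 -0.6615  0.2   ]
eyepiece 0.25 [ 0.546  -0.4831  0.25  ]
eyepiece 0.3 [ 0.5444 -0.3047  0.3   ]
12.806081912519875
to centre, tool: [ 0.15690002 -0.01536873  0.11685145]
```

```bash
python3 - <<'E'
from h import *
def tri(a,b):
    (o,d),(p,e)=ray("scene",*a),ray("side",*b); t=np.linalg.lstsq(np.stack([d,-e],1),p-o,rcond=None)[0]; print(o+t[0]*d,p+t[1]*e)
tri((321,88),(359,77)); tri((256,97),(290,84)); tri((323,150),(361,145))
s=ctrl.sense();T=Ro.from_quat(s['orientation']).as_matrix()
print(T.T@(np.array([.4563,-.2935,-.013])-s['eef_pos']))
E
```

```text
[ 0.54940341 -0.44728916  0.26795315] [ 0.54991835 -0.44638713  0.26469982]
[ 0.80701138 -0.44877245  0.23530335] [ 0.80812401 -0.44617643  0.22713247]
[ 0.54625898 -0.47529389 -0.00695342] [ 5.44991397e-01 -4.78507357e-01  4.15984716e-04]
[ 0.2039021  -0.01567737  0.0968187 ]
```

```bash
python3 -m pendant '[{"x":0,"y":-0.105,"z":0.645,"ax":0,"ay":0,"az":0,"hand":1},{"x":0,"y":-0.105,"z":0.645,"ax":0,"ay":0,"az":0,"hand":1},{"x":0.3,"y":-0.105,"z":0.645,"ax":-0.004,"ay":0,"az":0,"hand":1},{"x":0.8,"y":0,"z":0,"ax":0,"ay":0,"az":0,"hand":0.2},{"x":0.8,"y":0,"z":0,"ax":0,"ay":0,"az":0,"hand":0.2},{"x":0.8,"y":0,"z":0,"ax":0,"ay":0,"az":0,"hand":0.2},{"x":0.6,"y":0,"z":0,"ax":0,"ay":0,"az":0,"hand":0.2},{"x":0.4,"y":0,"z":0,"ax":0,"ay":0,"az":0,"hand":0.2},{"x":0.2,"y":0,"z":0,"ax":0,"ay":0,"az":0,"hand":0.2},{"x":0.18,"y":0,"z":0,"ax":0,"ay":0,"az":0,"hand":0.2},{"x":0,"y":0,"z":0,"ax":0,"ay":0,"az":0,"hand":0.2}]' 40; python3 -m pendant '[{"x":0,"y":0,"z":0,"ax":0,"ay":0,"az":0,"hand":-1},{"x":0,"y":0,"z":0,"ax":0,"ay":0,"az":0,"hand":-1},{"x":0,"y":0,"z":0,"ax":0,"ay":0,"az":0,"hand":-1},{"x":0,"y":0,"z":0,"ax":0,"ay":0,"az":0,"hand":-1},{"x":0,"y":0,"z":0,"ax":0,"ay":0,"az":0,"hand":-1},{"x":0,"y":0,"z":0,"ax":0,"ay":0,"az":0,"hand":-1}]'
```

```text
time_s: 15.7
eef_pos: [0.4561, -0.2933, -0.0134]
orientation: [0.437, 0.556, -0.437, 0.556]
wrist_force: [0.0, 0.3, 0.5]
grip_width: 0.0563
time_s: 16.45
eef_pos: [0.4559, -0.2937, -0.0133]
orientation: [0.437, 0.556, -0.437, 0.556]
wrist_force: [-1.7, 1.0, 6.2]
grip_width: 0.0216
```

```bash
python3 -m pendant '[{"x":-0.4,"y":0,"z":0,"ax":0,"ay":0,"az":0,"hand":-1},{"x":-0.8,"y":0,"z":0,"ax":0,"ay":0,"az":0,"hand":-1},{"x":0,"y":0.30,"z":-0.625,"ax":0,"ay":0,"az":0,"hand":-1},{"x":0,"y":0.30,"z":-0.625,"ax":0,"ay":0,"az":0,"hand":-1},{"x":0,"y":0.30,"z":-0.625,"ax":0,"ay":0,"az":0,"hand":-1},{"x":0,"y":0.30,"z":-0.625,"ax":0,"ay":0,"az":0,"hand":-1},{"x":0,"y":0.30,"z":-0.625,"ax":0,"ay":0,"az":0,"hand":-1},{"x":0,"y":0.30,"z":-0.625,"ax":0,"ay":0,"az":0,"hand":-1},{"x":0,"y":0.30,"z":-0.625,"ax":0,"ay":0,"az":0,"hand":-1},{"x":0,"y":0.30,"z":-0.625,"ax":0,"ay":0,"az":0,"hand":-1},{"x":0,"y":0.30,"z":-0.625,"ax":0,"ay":0,"az":0,"hand":-1},{"x":0,"y":0.30,"z":-0.625,"ax":0,"ay":0,"az":0,"hand":-1}]'; python3 -m pendant '[{"x":0,"y":0,"z":0,"ax":0.0165,"ay":0,"az":0,"hand":-1},{"x":0,"y":0,"z":0,"ax":0,"ay":0,"az":0,"hand":-1},{"x":0,"y":0,"z":0,"ax":0,"ay":0,"az":0,"hand":-1}]'
cat > st.py <<'E'
from h import *
s=ctrl.sense();T=Ro.from_quat(s['orientation']).as_matrix()
print(s['time_s'],s['eef_pos'].round(4),"psi",np.degrees(np.arctan2(T[1,1],T[0,1])).round(2),"tilt",T[:,0].round(3),"F tool",(T.T@s['wrist_force']).round(1),"M",(T.T@s['torque']).round(2),"w",s['grip_width'].round(4))
print("to pre",T.T@(np.array([.5287,.0456,-.0033])-s['eef_pos']),"to home",T.T@(np.array([.5406,.0631,-.0033])-s['eef_pos']))
E
python3 st.py; python3 - <<'E'
from h import *
i=camera("wrist");j=camera("side");cv2.imwrite("pics/w7.png",i)
cv2.imwrite("pics/w7b.png",np.hstack([cv2.resize(i[100:300,160:440],(448,320)),cv2.resize(j[150:270,300:432],(352,320),interpolation=cv2.INTER_CUBIC)]))
E
```

```text
time_s: 17.95
eef_pos: [0.5283, 0.0464, 0.0463]
orientation: [0.437, 0.556, -0.438, 0.556]
wrist_force: [0.5, 0.5, -2.0]
grip_width: 0.0219
time_s: 18.32
eef_pos: [0.5282, 0.0448, 0.0465]
orientation: [0.451, 0.544, -0.452, 0.544]
wrist_force: [-0.1, -0.0, -3.6]
grip_width: 0.0214Traceback (most recent call last):
  File "st.py", line 3, in <module>
    print(s['time_s'],s['eef_pos'].round(4),"psi",np.degrees(np.arctan2(T[1,1],T[0,1])).round(2),"tilt",T[:,0].round(3),"F tool",(T.T@s['wrist_force']).round(1),"M",(T.T@s['torque']).round(2),"w",s['grip_width'].round(4))
                                                                                                                                                                                                    ^^^^^^^^^^^^^^^^^^^^^
AttributeError: 'float' object has no attribute 'round'
```

View pics/w7b.png

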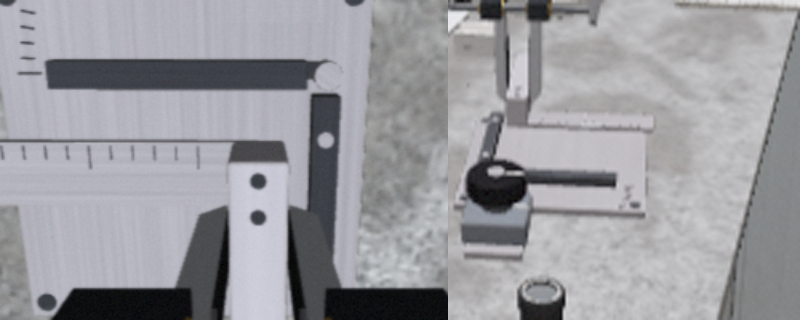

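```bash
sed -i "s/s\['grip_width'\].round(4)/s['grip_width']/" st.py; python3 st.py; python3 - <<'E'
from m import *
s=ctrl.sense();g=cv2.GaussianBlur(cv2.cvtColor(cv2.imread("pics/w7.png"),6),(3,3),0)
X=lambda x:160+x/1.6; Y=lambda y:100+y/1.6
def row(y,z,pol,a,b,w=4): 
    return wang(edge(g,'row',lambda t:Y(y)-w,lambda t:Y(y)+w,np.arange(X(a),X(b)),pol),z,s)
print("blade",row(140,.060,-1,5,225)); print("swing in",row(89,.022,1,55,300)); print("swing out",row(60,.01,-1,55,300))
f=lambda t:X(311)
print("fixed",wang(edge(g,'col',lambda t:X(311)-4,lambda t:X(311)+4,np.arange(Y(105),Y(200)),-1),.01,s))
print("stock corner back", at("wrist",X(287),Y(142),.06,s),at("wrist",X(287),Y(163),.094,s))
E
```

```text
18.425 [0.5283 0.0448 0.0465] psi 10.6 tilt [-0. -0. -1.] F tool [ 3.2 -0.1  0.5] M [-0.02 -0.07 -0.02] w 0.021499306944864415
to pre [ 0.04984156  0.00059202 -0.00071458] to home [ 0.04983749  0.01550748 -0.01572754]
blade (np.float64(10.45145020544748), array([0.46230797, 0.06627609]), np.float64(4.6905762679543454e-05))
swing in (np.float64(10.406013745363051), array([0.48007662, 0.0855487 ]), np.float64(0.00010223856274051205))
swing out (np.float64(10.48558074736167), array([0.4762487 , 0.09896039]), np.float64(3.598365573516752e-05))
fixed (np.float64(-79.43657442381203), array([0.55157167, 0.06285333]), np.float64(8.560696928322497e-05))
stock corner back [0.5339 0.0779 0.06  ] [0.5318 0.0782 0.094 ]
```

```bash
python3 -m pendant '[{"x":0.5,"y":0,"z":0,"ax":0,"ay":0,"az":0,"hand":-1},{"x":0.38,"y":0,"z":0,"ax":0,"ay":0,"az":0,"hand":-1},{"x":0.06,"y":0,"z":0,"ax":0,"ay":0,"az":0,"hand":-1},{"x":0,"y":0,"z":0,"ax":0,"ay":0,"az":0,"hand":-1}]'; python3 st.py;  python3 -m pendant '[{"x":0.04,"y":0,"z":0,"ax":0,"ay":0,"az":0,"hand":-1},{"x":0,"y":0,"z":0,"ax":0,"ay":0,"az":0,"hand":-1}]'; python3 st.py; python3 -m pendant '[{"x":0.02,"y":0,"z":0,"ax":0,"ay":0,"az":0,"hand":-1},{"x":0,"y":0,"z":0,"ax":0,"ay":0,"az":0,"hand":-1}]'; python3 st.py
```

```text
time_s: 18.92
eef_pos: [0.5286, 0.0451, -0.0]
orientation: [0.452, 0.544, -0.452, 0.544]
wrist_force: [-0.3, 0.3, -2.3]
grip_width: 0.0215
18.925 [ 0.5286  0.0451 -0.    ] psi 10.59 tilt [ 0. -0. -1.] F tool [ 2.3 -0.2 -0.3] M [-0.03 -0.03  0.01] w 0.02149447327015874
to pre [ 0.00325795  0.0002265  -0.00050412] to home [ 0.00325886  0.01514023 -0.0155188 ]
time_s: 19.18
eef_pos: [0.5286, 0.0453, -0.0021]
orientation: [0.452, 0.544, -0.452, 0.544]
wrist_force: [0.8, 0.9, -2.9]
grip_width: 0.0216
19.175 [ 0.5286  0.0453 -0.0021] psi 10.6 tilt [ 0.001  0.    -1.   ] F tool [ 2.9  0.9 -0.8] M [-0.02 -0.01 -0.01] w 0.02162935467630146
to pre [ 0.00123939  0.00018335 -0.00027541] to home [ 0.00124673  0.01510029 -0.0152869 ]
time_s: 19.42
eef_pos: [0.5286, 0.0453, -0.0032]
orientation: [0.452, 0.544, -0.452, 0.544]
wrist_force: [-0.2, -0.0, 0.0]
grip_width: 0.0216
19.425 [ 0.5286  0.0453 -0.0032] psi 10.6 tilt [ 0. -0. -1.] F tool [-0.  -0.2 -0. ] M [-0.02 -0.04 -0.13] w 0.021646492313833032
to pre [ 6.03001692e-05  1.97764601e-04 -2.61498386e-04] to home [ 6.49294163e-05  1.51144675e-02 -1.52732256e-02]
```

```bash
python3 -m pendant '[{"x":0.01,"y":0,"z":0,"ax":0,"ay":0,"az":0,"hand":-1},{"x":0,"y":0.13,"z":-0.13,"ax":0,"ay":0,"az":0,"hand":-1},{"x":0,"y":0.13,"z":-0.13,"ax":0,"ay":0,"az":0,"hand":-1},{"x":0,"y":0,"z":0,"ax":0,"ay":0,"az":0,"hand":-1}]'; python3 st.py;  python3 -m pendant '[{"x":0,"y":0.02,"z":0,"ax":0,"ay":0,"az":0,"hand":-1},{"x":0,"y":0.02,"z":0,"ax":0,"ay":0,"az":0,"hand":-1},{"x":0,"y":0,"z":0,"ax":0,"ay":0,"az":0,"hand":-1}]'; python3 st.py; python3 -m pendant '[{"x":0,"y":0,"z":-0.02,"ax":0,"ay":0,"az":0,"hand":-1},{"x":0,"y":0,"z":-0.02,"ax":0,"ay":0,"az":0,"hand":-1},{"x":0,"y":0,"z":0,"ax":0,"ay":0,"az":0,"hand":-1}]'; python3 st.py
```

```text
time_s: 19.92
eef_pos: [0.5398, 0.0606, -0.0033]
orientation: [0.452, 0.544, -0.451, 0.545]
wrist_force: [0.7, 0.6, 6.4]
grip_width: 0.0211
19.925 [ 0.5398  0.0606 -0.0033] psi 10.61 tilt [ 0.002  0.    -1.   ] F tool [-6.4  0.9 -0.5] M [-0.    0.02  0.03] w 0.021096400508127076
to pre [ 2.14546608e-05 -1.36421783e-02  1.27503547e-02] to home [ 4.03526259e-05  1.27701334e-03 -2.25888783e-03]
time_s: 20.3
eef_pos: [0.5398, 0.0607, -0.0033]
orientation: [0.451, 0.545, -0.452, 0.543]
wrist_force: [-12.3, -1.1, 22.6]
grip_width: 0.0218
20.3 [ 0.5398  0.0607 -0.0033] psi 10.6 tilt [-0.002  0.    -1.   ] F tool [-22.6 -12.3  -1.2] M [-0.03  0.18 -3.17] w 0.021834618260993605
to pre [ 4.39529892e-05 -1.36500043e-02  1.28173414e-02] to home [ 2.46992623e-05  1.26493489e-03 -2.19612651e-03]
time_s: 20.68
eef_pos: [0.5405, 0.0617, -0.0033]
orientation: [0.452, 0.544, -0.452, 0.544]
wrist_force: [-4.7, -5.5, 13.3]
grip_width: 0.0214
20.675 [ 0.5405  0.0617 -0.0033] psi 10.55 tilt [ 0.    -0.001 -1.   ] F tool [-13.3  -5.7   4.5] M [-0.01 -1.16 -1.51] w 0.021379772137330177
to pre [ 4.21532388e-05 -1.45789482e-02  1.37065539e-02] to home [ 3.18107594e-05  3.24898636e-04 -1.31793422e-03]
```

```bash
python3 -m pendant '[{"x":-0.01,"y":0,"z":0,"ax":0,"ay":0,"az":0,"hand":-1},{"x":0,"y":0,"z":0,"ax":0,"ay":0,"az":0,"hand":-1}]'; python3 st.py;  python3 -m pendant '[{"x":0,"y":0,"z":-0.015,"ax":0,"ay":0,"az":0,"hand":-1},{"x":0,"y":0,"z":0,"ax":0,"ay":0,"az":0,"hand":-1}]'; python3 st.py
python3 - <<'E'
from h import *
cv2.imwrite("pics/w8.png",camera("wrist"))
from m import *
s=ctrl.sense()
# predicted pixels of fixture corner, for reference
print(pix("wrist",[.545,.0995,.01],s),pix("wrist",[.545,.0995,.022],s))
E
```

```text
time_s: 20.92
eef_pos: [0.5405, 0.0626, -0.0032]
orientation: [0.452, 0.544, -0.452, 0.544]
wrist_force: [-1.7, -3.0, 6.2]
grip_width: 0.0217
20.925 [ 0.5405  0.0626 -0.0032] psi 10.59 tilt [ 0. -0. -1.] F tool [-6.2 -2.2  2.7] M [-0.04 -0.62 -0.67] w 0.02170001302910749
to pre [ 5.39861885e-05 -1.46748755e-02  1.45370385e-02] to home [ 5.24229646e-05  2.39742987e-04 -4.76760259e-04]
time_s: 21.18
eef_pos: [0.5405, 0.0633, -0.0032]
orientation: [0.452, 0.544, -0.452, 0.544]
wrist_force: [0.4, -3.6, 5.1]
grip_width: 0.0215
21.175 [ 0.5405  0.0633 -0.0032] psi 10.59 tilt [ 0.001 -0.    -1.   ] F tool [-5.1 -0.2  3.6] M [-0.05 -0.94 -0.41] w 0.02146207584594502
to pre [ 5.96676063e-05 -1.48774608e-02  1.52520660e-02] to home [6.15927146e-05 3.62545840e-05 2.37370235e-04]
[338.6 184. ] [339.6 188.3]
```

```bash
python3 -m pendant '[{"x":0,"y":0,"z":-0.015,"ax":0,"ay":0,"az":0,"hand":-1},{"x":0,"y":0,"z":0,"ax":0,"ay":0,"az":0,"hand":-1}]'; python3 st.py;  python3 -m pendant '[{"x":0,"y":0.015,"z":0,"ax":0,"ay":0,"az":0,"hand":-1},{"x":0,"y":0,"z":0,"ax":0,"ay":0,"az":0,"hand":-1}]'; python3 st.py;python3 -m pendant '[{"x":0,"y":0.01,"z":0,"ax":0,"ay":0,"az":0,"hand":-1},{"x":0,"y":0,"z":0,"ax":0,"ay":0,"az":0,"hand":-1}]'; python3 st.py
```

```text
time_s: 21.48
eef_pos: [0.5405, 0.0634, -0.0032]
orientation: [0.452, 0.543, -0.452, 0.544]
wrist_force: [1.5, -7.4, 5.2]
grip_width: 0.0218
21.475 [ 0.5405  0.0634 -0.0032] psi 10.57 tilt [ 0.001 -0.001 -1.   ] F tool [-5.2  0.1  7.6] M [-0.1  -1.73 -0.34] w 0.021767867788801576
to pre [ 7.36943974e-05 -1.48868826e-02  1.53083093e-02] to home [6.68416196e-05 2.03179623e-05 2.87146749e-04]
time_s: 21.72
eef_pos: [0.5405, 0.0634, -0.0033]
orientation: [0.451, 0.544, -0.452, 0.544]
wrist_force: [-4.4, -8.1, 12.7]
grip_width: 0.0217
21.725 [ 0.5405  0.0634 -0.0033] psi 10.56 tilt [-0.001 -0.001 -1.   ] F tool [-12.7  -5.8   7.1] M [-0.11 -1.65 -1.58] w 0.021709716564772726
to pre [ 6.22301202e-05 -1.48551543e-02  1.53412465e-02] to home [3.71594024e-05 5.07248333e-05 3.18792046e-04]
time_s: 21.98
eef_pos: [0.5405, 0.0634, -0.0033]
orientation: [0.451, 0.544, -0.453, 0.544]
wrist_force: [-9.1, -7.8, 14.6]
grip_width: 0.0218
21.975 [ 0.5405  0.0634 -0.0033] psi 10.56 tilt [-0.002 -0.001 -1.   ] F tool [-14.6 -10.4   6. ] M [-0.04 -1.67 -2.42] w 0.021772626900488423
to pre [ 5.36837798e-05 -1.48660294e-02  1.53351191e-02] to home [1.67192647e-05 3.89243535e-05 3.11771037e-04]
```

```bash
python3 -m pendant '[{"x":-0.01,"y":0,"z":0,"ax":0,"ay":0,"az":0,"hand":-1},{"x":0,"y":0,"z":0,"ax":0,"ay":0,"az":0,"hand":-1}]'; python3 st.py
python3 - <<'E'
from h import *
i=camera("wrist");cv2.imwrite("pics/w9.png",i);j=camera("side")
cv2.imwrite("pics/w9b.png",np.vstack([cv2.resize(i[130:230,120:380],(780,300),interpolation=cv2.INTER_CUBIC),np.hstack([cv2.resize(i[150:225,280:370],(360,300),interpolation=cv2.INTER_CUBIC),cv2.resize(j[170:240,300:398],(420,300),interpolation=cv2.INTER_CUBIC)])]))
E
```

```text
time_s: 22.22
eef_pos: [0.5406, 0.0634, -0.0032]
orientation: [0.451, 0.544, -0.452, 0.544]
wrist_force: [-2.5, -7.7, 3.4]
grip_width: 0.0214
22.225 [ 0.5406  0.0634 -0.0032] psi 10.56 tilt [-0.001 -0.001 -1.   ] F tool [-3.4 -3.9  7.2] M [-0.1  -1.75 -1.3 ] w 0.02143480465961041
to pre [ 0.00013196 -0.0149296   0.015354  ] to home [ 9.47497742e-05 -2.31876730e-05  3.32096390e-04]
```

View pics/w9b.png

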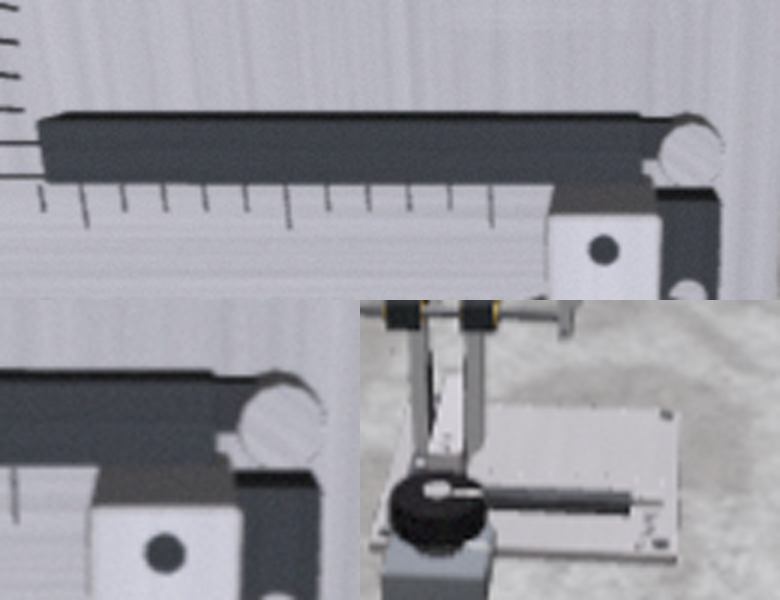

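```bash
python3 -m pendant '[{"x":-0.004,"y":0.015,"z":0,"ax":0,"ay":0,"az":0,"hand":-1},{"x":0,"y":0,"z":0,"ax":0,"ay":0,"az":0,"hand":-1},{"x":0,"y":0,"z":0,"ax":0,"ay":0,"az":0,"hand":-1}]'; python3 st.py
python3 - <<'E'
from m import *
cv2.imwrite("pics/w10.png",camera("wrist"));s=ctrl.sense();g=cv2.GaussianBlur(cv2.cvtColor(cv2.imread("pics/w10.png"),6),(3,3),0)
X=lambda x:120+x/3; Y=lambda y:130+y/3
def row(y,z,pol,a,b,w=4): return wang(edge(g,'row',lambda t:Y(y)-w,lambda t:Y(y)+w,np.arange(X(a),X(b)),pol),z,s)
print("swing in top",row(184,.022,1,60,540)); print("swing out",row(112,.01,-1,80,620))
print("plate x end / fixed outer",wang(edge(g,'col',lambda t:X(719)-4,lambda t:X(719)+4,np.arange(Y(200),Y(330)),1),.022,s))
# stock back top edge and fixed-fence line
print("stock back top",wang(edge(g,'col',lambda t:X(661)-4,lambda t:X(661)+4,np.arange(Y(215),Y(290)),-1),.044,s))
print(pix("wrist",[.545-.1845*-.03,.0995-.983*.03,.044],s), X(661),Y(255))
E
```

```text
time_s: 22.7
eef_pos: [0.5408, 0.0635, -0.0032]
orientation: [0.451, 0.544, -0.453, 0.544]
wrist_force: [-5.1, -8.2, 3.1]
grip_width: 0.0215
22.7 [ 0.5408  0.0635 -0.0032] psi 10.57 tilt [-0.002 -0.001 -1.   ] F tool [-3.1 -6.5  7.1] M [-0.12 -1.73 -1.72] w 0.021513691577514295
to pre [ 0.00014942 -0.01522228  0.0153766 ] to home [ 9.92197633e-05 -3.15024906e-04  3.55568724e-04]
swing in top (np.float64(10.387136295444954), array([0.4706675 , 0.08395688]), np.float64(8.337854623012969e-05))
swing out (np.float64(10.417678555346088), array([0.47639389, 0.09881611]), np.float64(5.475676293949359e-05))
plate x end / fixed outer (np.float64(-78.86564518780862), array([0.56173953, 0.08260698]), np.float64(0.0001548583478810127))
stock back top (np.float64(-80.04039569222107), array([0.54612083, 0.0897625 ]), np.float64(6.300391451185995e-05))
[340.3 246.7] 340.33333333333337 215.0
```

```bash
python3 -m pendant '[{"x":0,"y":0.01,"z":0,"ax":0,"ay":0,"az":0,"hand":-1},{"x":0,"y":0,"z":0,"ax":0,"ay":0,"az":0,"hand":-1}]'; python3 st.py; python3 -m pendant '[{"x":0,"y":0.01,"z":0,"ax":0,"ay":0,"az":0,"hand":-1},{"x":0,"y":0,"z":0,"ax":0,"ay":0,"az":0,"hand":-1}]'; python3 st.py
```

```text
time_s: 23.0
eef_pos: [0.5408, 0.0635, -0.0032]
orientation: [0.451, 0.544, -0.453, 0.543]
wrist_force: [-7.8, -8.8, 7.0]
grip_width: 0.022
23.0 [ 0.5408  0.0635 -0.0032] psi 10.56 tilt [-0.003 -0.001 -1.   ] F tool [-7.  -9.3  7.2] M [-0.12 -1.73 -2.55] w 0.021951357964424715
to pre [ 0.0001258  -0.01518755  0.01538239] to home [ 6.27194358e-05 -2.81827548e-04  3.59899709e-04]
time_s: 23.25
eef_pos: [0.5408, 0.0635, -0.0032]
orientation: [0.451, 0.545, -0.453, 0.543]
wrist_force: [-12.1, -9.0, 11.2]
grip_width: 0.0215
23.25 [ 0.5408  0.0635 -0.0032] psi 10.56 tilt [-0.004 -0.001 -1.   ] F tool [-11.1 -13.6   6.7] M [-0.14 -1.68 -3.51] w 0.021479892525413855
to pre [ 0.00013499 -0.01517337  0.01541129] to home [ 5.95182403e-05 -2.67530673e-04  3.88969711e-04]
```

```bash
python3 -m pendant '[{"x":-0.008,"y":0,"z":0,"ax":0,"ay":0,"az":0,"hand":-1},{"x":0,"y":0,"z":0,"ax":0,"ay":0,"az":0,"hand":-1}]'; python3 st.py; python3 -m pendant '[{"x":0,"y":-0.01,"z":0,"ax":0,"ay":0,"az":0,"hand":-1},{"x":0,"y":0,"z":0,"ax":0,"ay":0,"az":0,"hand":-1},{"x":0,"y":0,"z":0,"ax":0,"ay":0,"az":0,"hand":-1}]'; python3 st.py
```

```text
time_s: 23.5
eef_pos: [0.5408, 0.0635, -0.0032]
orientation: [0.45, 0.545, -0.453, 0.543]
wrist_force: [-8.7, -8.5, 2.3]
grip_width: 0.0214
23.5 [ 0.5408  0.0635 -0.0032] psi 10.56 tilt [-0.004 -0.002 -1.   ] F tool [ -2.3 -10.1   6.8] M [-0.17 -1.77 -2.67] w 0.02142730793128124
to pre [ 0.00018407 -0.01517313  0.01538598] to home [ 0.00010573 -0.00026724  0.00036372]
time_s: 23.88
eef_pos: [0.5408, 0.0635, -0.0032]
orientation: [0.451, 0.544, -0.453, 0.543]
wrist_force: [-5.8, -7.5, -0.6]
grip_width: 0.022
23.875 [ 0.5408  0.0635 -0.0032] psi 10.57 tilt [-0.003 -0.002 -1.   ] F tool [ 0.6 -7.1  6.3] M [-0.07 -1.77 -1.82] w 0.022041443780023935
to pre [ 0.00021087 -0.01519837  0.01541453] to home [ 0.00014561 -0.00029079  0.00039388]
```

```bash
python3 -m pendant '[{"x":0.006,"y":0,"z":0,"ax":0,"ay":0,"az":0,"hand":-1},{"x":0,"y":0,"z":0,"ax":0,"ay":0,"az":0,"hand":-1},{"x":0,"y":0,"z":0,"ax":0,"ay":0,"az":0,"hand":-1},{"x":0,"y":0,"z":0,"ax":0,"ay":0,"az":0,"hand":-1}]'; python3 st.py; python3 -c "
from rig import ctrl;print(ctrl.sign_off())"
```

```text
time_s: 24.38
eef_pos: [0.5408, 0.0635, -0.0032]
orientation: [0.451, 0.544, -0.453, 0.543]
wrist_force: [-7.6, -8.6, 4.3]
grip_width: 0.0217
24.375 [ 0.5408  0.0635 -0.0032] psi 10.56 tilt [-0.003 -0.001 -1.   ] F tool [-4.2 -9.1  7. ] M [-0.07 -1.73 -2.35] w 0.021687832035668767
to pre [ 0.00014516 -0.01519641  0.01538823] to home [ 8.13864231e-05 -2.90015351e-04  3.66400594e-04]
the job is handed in; nothing more can be done
None
```

I closed the swing fence square with the handwheel, then gripped the try square by its stock, laid it on the plate and pressed it into the corner. I handed it in at 24.4 s, still gripped.

**Last checks**
- **Fence angle:** the two fences measured 89.9° apart after the wheel turn. With the square pressed in, the swing fence's direction read within 0.1° of its reading just before the square was placed.
- **Contact:** the push was about 9 N towards the fixed fence, 7 N towards the swing fence and 4 N down. The square did not move even when I took the downward load off, so the fences are stopping it rather than friction. An image check put the stock's back within about 0.3 mm of the fixed fence.
- **Grip:** the fingers held at 21.7 mm on the 22 mm stock.
- **Bystanders:** I never moved the arm near the loupe, V-block or marker at low height, but I did not measure their positions again at the end.

**What disagreed**
- **Finger length:** the fingers end about 30 mm short of the stated TCP. My first grasp of the wheel therefore closed above it, without contact. I worked out the offset from the wrist and side cameras and used it for everything after.
- **Sticking:** the square stuck from friction on the plate about 1–2 mm short of the fences at first, until I eased the downward load.
- **Tilt:** the tool leans about 0.2° under the final push. I left it uncorrected.

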